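# Slide a camera battery up into its desk charger until it seats on the terminals

### The arm

A 6-joint arm with a two-finger parallel gripper is mounted at the origin on a cart in front of the work surface, level with it; the furniture and walls round the work are solid. World frame = base frame: x ahead of the robot, y to its left, z up, the work surface at z = 0. Lengths are in m, angles in rad, forces in N, time in s.
With the tool pointing down it reaches from about 0.35 to 0.975 m from the base axis. Payload 7.1 kg.
Tool frame: the origin (TCP) lies midway between the tips of the shut fingers; the grasp point (between the pads) lies 19 mm behind it; z points along the fingers, x is the direction in which the jaws open and shut, and the axes are right-handed (so a half turn about z gives the same grasp; the last joint's range is limited). The gripper opens to 88 mm and grips with 3 to 60 N. Pads are 20 mm wide; open, the fingers measure 115 mm over their backs; the gripper's body (75 mm by 178 mm) begins 61 mm behind the grasp point.
Start: joints at [1.128, 0.423, 1.63, -0, 1.089, -0.019], TCP at [0.257, 0.57, 0.223] pointing down, gripper open.
Joint ranges: [-3, 3], [-0.9, 2.11], [0.09, 2.58], [-1.31, 4.45], [0.11, 2.69], [-2.54, 2.54]. Speed limits (rad/s): [2.39, 2.39, 3.01, 3.14, 3.14, 3.14].

### API

Orientations are given as a unit quaternion [w, x, y, z].
In Python, from station import move_pose, movel, movej, command_gripper, wait, inverse_kinematics, read_camera, camera_info, MotionError, job_done, get_time, get_joint_pos, get_qvel, get_effort, get_tcp_pos, get_ee_rot, get_ft_force, get_ft_torque, get_grip_width gives the robot as it stands. Calls block until the motion is done:
- move_pose(position, orientation): joint-space move of the TCP to a pose.
- movel(position, frame=None, v=0.15, until_force=None): straight line of the TCP; frame=None keeps the orientation; v is the mean speed in m/s. With until_force (N) it stops when the force on the tool has changed by that much, and returns True; else False.
- movej(angles): joint-space move.
- command_gripper(opening): opening from 0.0 (shut) to 1.0 (fully open); the grip force is fixed at half the most; returns when the fingers have stopped.
- wait(seconds).
- inverse_kinematics(position, orientation): joint angles nearest the present ones, or None.
- read_camera(name): name is "scene" or "top" or "wrist"; returns the picture (400x640x3 uint8, red, green, blue); there is no depth.
- camera_info(name): a dict with "intrinsics" (3x3 intrinsics, pixels), "T" (4x4, takes a point from camera to world coordinates); the wrist camera has in their place "tool_from_camera" (4x4, takes a point from camera to tool coordinates, whose origin is the TCP and whose axes are the tool frame's). Camera axes: x right, y up, looking along -z (the intrinsics and any distortion apply to the point x, -y, -z); pixel columns grow to the right and rows downward; lengths in m; the calibration is good to about 2 mm. A picture is of the moment at which its call begins: read the wrist's pose just before it. camera_info takes no time and is no camera call.
A pose or a line that the arm cannot do raises MotionError and nothing moves.
- job_done(): hands the job in, once; it reports no verdict.
Readings, each from a call of its own:
- get_time(): time.
- get_joint_pos(): joint angles.
- get_qvel(): joint speeds.
- get_effort(): joint torques, N m.
- get_tcp_pos(): TCP position.
- get_ee_rot(): TCP orientation.
- get_ft_force(): force on the tool from outside, world axes, zero at the start.
- get_ft_torque(): the same for the moment, N m.
- get_grip_width(): opening from 0.0 (shut) to 1.0 (fully open).
Only numpy, scipy, OpenCV 4.12 (cv2) and the standard library are available. Lean on these libraries where they do the work, as an engineer would, in place of code of your own. Each camera call takes 0.05 s, during which the arm holds its last target.

### The job

Put the loose camera battery on charge: lay it flat on the foot of the charger's sloping bay with its brass contacts pointing up the slope, then push it up under the rails until it presses the sprung pins right in and rests against the terminal block at the top, and leave it there. The block may be set nearer or farther, so feel for it: push gently, stop as soon as the battery comes up solid and do not force it; leave the other things on the desk where they are.

Things in the scene. Friction and masses are not known exactly. Their poses are not given: they have to be found in the camera images.
- charger: Grey wedge-shaped battery charger, 80 mm wide, 190 mm long, up to 60 mm high, fixed. Origin on the desk under its middle; +x points up its slope (away from the robot at yaw 0), +y left, +z up. Its top is a ramp of 10 degrees rising out of the desk at x = -95 mm: a point s mm up the ramp lies at x = -95 + 0.985 s, y = 0, z = 0.174 s. From s = 0 to 80 the ramp is open, without sides
- ramp_foot (a point): Point on the ramp's centre line at s = 45 mm, with room to lay the battery down and for fingers on both sides of it. Axes as the charger's (level, not tilted)
- bay_mouth (a point): Point on the ramp's centre line at s = 94 mm, where two rails 26 mm high (off the ramp) begin; flared guides before it, from s = 81. Left rail 19 mm from the centre line; on the right a spring leaf (s = 94 to 126) presses the battery on the left rail; 2 to 8 N slide it, it stays where left. Lips 22.8 mm above the ramp: it cannot go in from above. Rear housing from s = 176, 26 mm above the ramp
- battery: Loose black camera battery, a box 56 x 38 x 20.5 mm (x, y, z), about 80 g, light grey label on top, three brass contacts in its +x end face. Origin at the centre of its underside; +x runs along its length to the contact end. It starts flat on the desk to the right of the charger, label up, contact end roughly away from the robot
- battery_nose (a point): Centre of the battery's contact end face (28 mm along +x from the battery's centre, 10 mm above its underside)
- terminal_pins (a joint): Three sprung brass pins in the face of the black terminal block (37 mm wide, 20 mm high, thumbscrew on top) at the bay's top: 0 = standing out 4 mm, 0.004 m = flush, the battery's end on the block. They push back with 0.3 to 0.7 N, less than the bay's drag. The block is solid, clamped with its face anywhere from s = 129 to 145 mm; a seated battery's rear stands 5 to 21 mm out of the rails
- card_case: Dark grey memory card case, 70 x 94 x 16 mm, loose on the desk behind the battery, to be left alone; origin at the centre of its underside
- lens_cap: Black round lens cap, 74 mm across, 8 mm high, loose on the desk near the robot, to be left alone; origin at the centre of its underside
- film_can: Black film canister with a grey lid, 34 mm across, 50 mm high, standing loose to the right of the charger's rear, to be left alone; origin at the centre of its underside
Things that resemble listed ones, but are neither listed nor needed, are in the scene too. Leave any orange or turquoise look-alike of the battery alone.

How it is judged:
By the outcome, as a careful person would: the job done as asked, in the order asked, and still so for the second after the job is handed in, with the robot touching nothing.
It also fails if it takes over 58 s, if anything falls off the work surface, if the arm or the gripper's body presses on something with over 40 N, if the wrist force passes 120 N, or if a joint passes its speed limit or range.

## Working session

There is one attempt and no reset: what is moved stays moved. The work goes in short steps, each a Python script; the robot and the scene stay as the last script left them, time stands still between calls to the robot, and variables do not carry over. Pictures are saved under pics/ and viewed, and the job is handed in when it is done.

```bash
mkdir -p pics; ls; python3 - <<'E'
from station import *
import cv2,numpy as np
np.set_printoptions(precision=4,suppress=True)
print(get_time())
for n in ["scene","top"]:
    im=read_camera(n); cv2.imwrite(f"pics/{n}0.png",im[:,:,::-1])
    i=camera_info(n); print(n,i)
print(camera_info("wrist"))
print(get_tcp_pos(),get_ee_rot(),get_time(),get_ft_force())
E
```

```text
pics
0.0
scene {'intrinsics': array([[427.5624,   0.    , 321.1498],
       [  0.    , 427.5624, 205.2056],
       [  0.    ,   0.    ,   1.    ]]), 'T': array([[ 0.7757,  0.4286, -0.4632,  0.0772],
       [-0.6309,  0.5106, -0.5842, -0.6715],
       [-0.0139,  0.7454,  0.6665,  0.6892],
       [ 0.    ,  0.    ,  0.    ,  1.    ]])}
top {'intrinsics': array([[434.2106,   0.    , 322.7932],
       [  0.    , 434.2106, 198.443 ],
       [  0.    ,   0.    ,   1.    ]]), 'T': array([[-0.0289,  0.9845, -0.1732,  0.3441],
       [-0.9994, -0.0321, -0.0153, -0.109 ],
       [-0.0206,  0.1726,  0.9848,  1.088 ],
       [ 0.    ,  0.    ,  0.    ,  1.    ]])}
{'intrinsics': array([[300.8174,   0.    , 316.9872],
       [  0.    , 300.8174, 199.4164],
       [  0.    ,   0.    ,   1.    ]]), 'tool_from_camera': array([[ 1.    , -0.0002,  0.0003, -0.0003],
       [-0.0001, -0.9683, -0.2498, -0.068 ],
       [ 0.0004,  0.2498, -0.9683, -0.1614],
       [ 0.    ,  0.    ,  0.    ,  1.    ]])}
[0.2568 0.5693 0.222 ] [ 0.0004  0.84    0.5426 -0.0006] 0.1 [-0.0916 -0.8687  0.0423]
```

View pics/scene0.png

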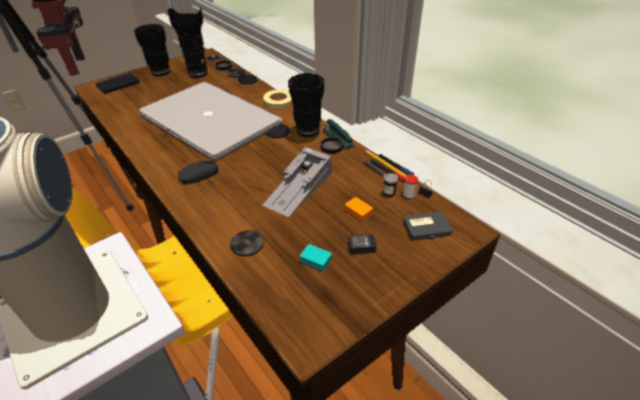

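View pics/top0.png

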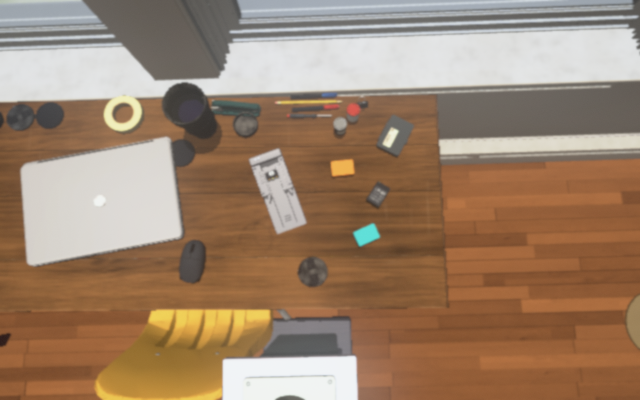

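The scene picture shows the charger at about (298,180), a dark battery at (362,243), and orange and turquoise look-alikes. In the top view the charger is at (277,190) and the battery at (378,194). I'll enlarge both.

```bash
python3 - <<'E'
import cv2
a=cv2.imread("pics/top0.png")
cv2.imwrite("pics/t_ch.png",cv2.resize(a[140:240,235:335],None,fx=6,fy=6,interpolation=cv2.INTER_CUBIC))
cv2.imwrite("pics/t_ba.png",cv2.resize(a[170:220,350:410],None,fx=12,fy=12,interpolation=cv2.INTER_CUBIC))
E
```

```text
(no output)
```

View pics/t_ch.png

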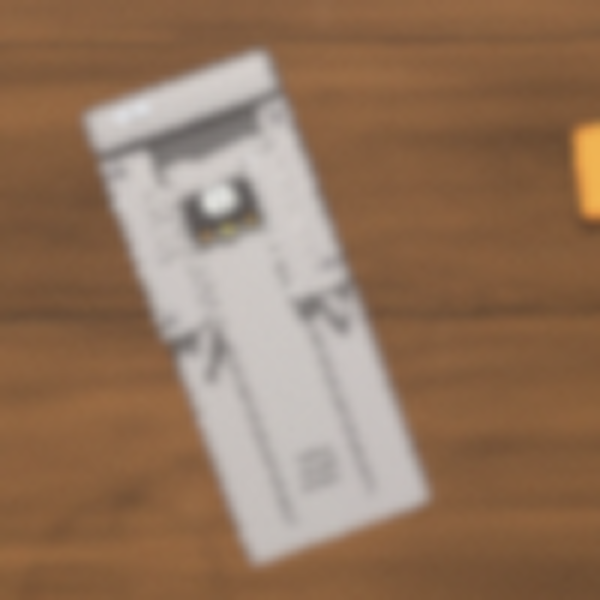

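View pics/t_ba.png

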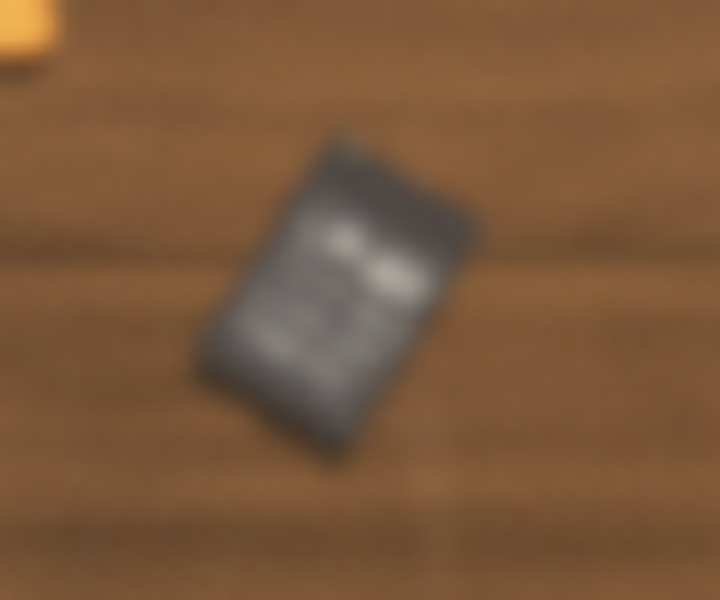

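The charger's foot corners are at crop (255,565) and (430,497), and its rear top corners at (85,115) and (265,50). The battery's top corners are roughly (335,135), (478,222), (335,462) and (195,365).

```bash
cat > h.py <<'E'
from station import *
import cv2,numpy as np
from scipy.spatial.transform import Rotation as R
np.set_printoptions(precision=4,suppress=True)
def wristT():
    q=get_ee_rot(); p=get_tcp_pos()
    T=np.eye(4); T[:3,:3]=R.from_quat([q[1],q[2],q[3],q[0]]).as_matrix(); T[:3,3]=p
    return T@np.array(camera_info("wrist")["tool_from_camera"])
def ray(uv,K,T,z):
    uv=np.atleast_2d(uv).astype(float); z=np.broadcast_to(z,len(uv))
    d=np.c_[(uv[:,0]-K[0,2])/K[0,0],-(uv[:,1]-K[1,2])/K[1,1],-np.ones(len(uv))]@T[:3,:3].T
    o=T[:3,3]; return o+d*((z-o[2])/d[:,2])[:,None]
def proj(P,K,T):
    c=(np.atleast_2d(P)-T[:3,3])@T[:3,:3]
    return np.c_[K[0,0]*c[:,0]/-c[:,2]+K[0,2],K[1,1]*-c[:,1]/-c[:,2]+K[1,2]]
def quat(xt,zt):
    xt=np.array(xt,float);zt=np.array(zt,float); zt/=np.linalg.norm(zt); xt-=zt*(xt@zt); xt/=np.linalg.norm(xt)
    m=np.c_[xt,np.cross(zt,xt),zt]; x,y,z,w=R.from_matrix(m).as_quat(); return np.array([w,x,y,z])
def crop(uv,f,o): return (np.array(uv)+.5)/f-.5+np.array(o)
def shot(name):
    T=wristT(); im=read_camera("wrist")[:,:,::-1]; cv2.imwrite(f"pics/{name}.png",im); np.save(f"pics/{name}_T.npy",T); return im,T
E
python3 - <<'E'
from h import *
i=camera_info("top");K=i["intrinsics"];T=i["T"]
P=ray(crop([(255,565),(430,497),(85,115),(265,50)],6,(235,140)),K,T,[0,0,.06,.06]);print(P)
f=(P[0]+P[1])/2;r=(P[2]+P[3])/2;d=r-f;print("ch",np.linalg.norm(d[:2]),np.degrees(np.arctan2(d[1],d[0])),(f+r)/2,np.linalg.norm(P[0]-P[1]),np.linalg.norm(P[2]-P[3]))
B=ray(crop([(335,135),(478,222),(335,462),(195,365)],12,(350,170)),K,T,.0205);print(B,B.mean(0))
d=B[0]+B[1]-B[2]-B[3];print(np.linalg.norm(d)/2,np.degrees(np.arctan2(d[1],d[0])))
E
```

```text
[[ 0.4491  0.0254  0.    ]
 [ 0.4755 -0.0486  0.    ]
 [ 0.6296  0.0856  0.06  ]
 [ 0.6546  0.0116  0.06  ]]
ch 0.18960062698383776 18.51964516928383 [0.5522 0.0185 0.03  ] 0.07855488496507701 0.07810292339676057
[[ 0.5723 -0.2307  0.0205]
 [ 0.5528 -0.2595  0.0205]
 [ 0.5033 -0.2273  0.0205]
 [ 0.5246 -0.1993  0.0205]] [ 0.5383 -0.2292  0.0205]
0.05814675306620754 -33.20181365669796
```

Both measurements fit the given sizes: 190 mm and 79 mm for the charger, 58 mm for the battery. Next are closer looks with the wrist camera, the charger on the way and then the battery.

```bash
python3 - <<'E'
from h import *
a=np.radians(18.5-90); b=np.radians(-33.2-90)
c=np.array([.5522,.0185]); u=np.array([np.cos(np.radians(18.5)),np.sin(np.radians(18.5))])
p=c-u*.045
move_pose([p[0],p[1],.17],quat([np.cos(a),np.sin(a),0],[0,0,-1]))
print(get_time(),get_joint_pos()); shot("w_ch")
move_pose([.535,-.227,.11],quat([np.cos(b),np.sin(b),0],[0,0,-1]))
print(get_time(),get_joint_pos(),get_tcp_pos()); shot("w_ba")
E
```

```text
2.325 [-0.0139  0.3286  1.9236  0.0001  0.8891  1.2326]
3.325 [-0.4204  0.51    1.8005  0.0003  0.8314  1.7276] [ 0.535  -0.2261  0.1101]
```

View pics/w_ch.png

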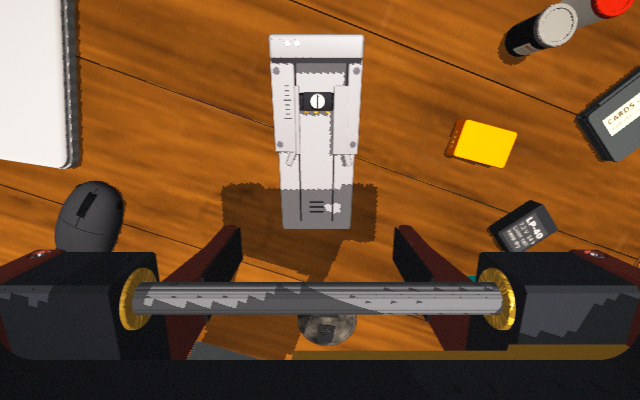

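View pics/w_ba.png

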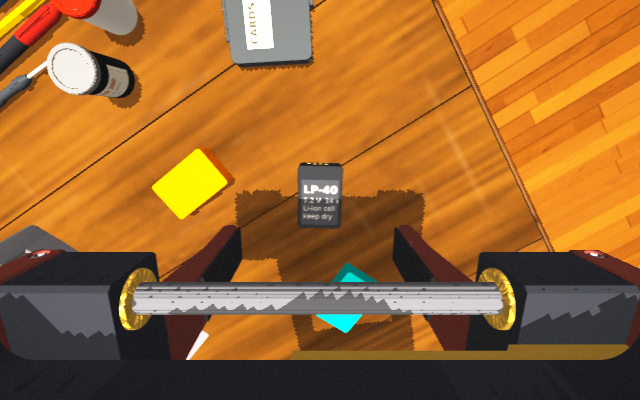

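The wrist view of the charger shows the foot edge near row 228, the block at (317,101) and the pins just below it. The wrist view of the battery shows its centre near (320,195), with the contacts at the top edge (row 164). I'll enlarge both.

```bash
python3 - <<'E'
import cv2
a=cv2.imread("pics/w_ch.png")
cv2.imwrite("pics/w_ch1.png",cv2.resize(a[30:130,255:380],None,fx=6,fy=6,interpolation=cv2.INTER_CUBIC))
cv2.imwrite("pics/w_ch2.png",cv2.resize(a[135:235,255:380],None,fx=6,fy=6,interpolation=cv2.INTER_CUBIC))
a=cv2.imread("pics/w_ba.png")
cv2.imwrite("pics/w_ba1.png",cv2.resize(a[155:235,285:355],None,fx=7,fy=7,interpolation=cv2.INTER_CUBIC))
E
```

```text
(no output)
```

View pics/w_ch1.png

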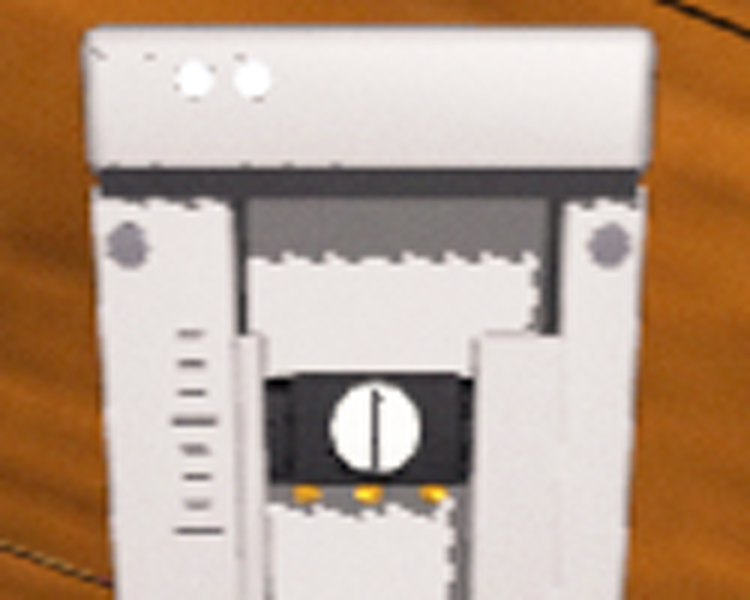

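View pics/w_ch2.png

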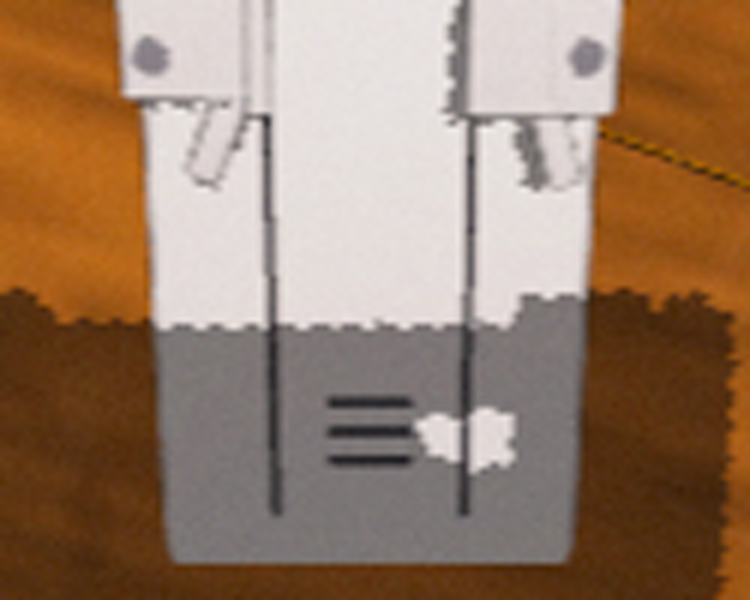

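View pics/w_ba1.png

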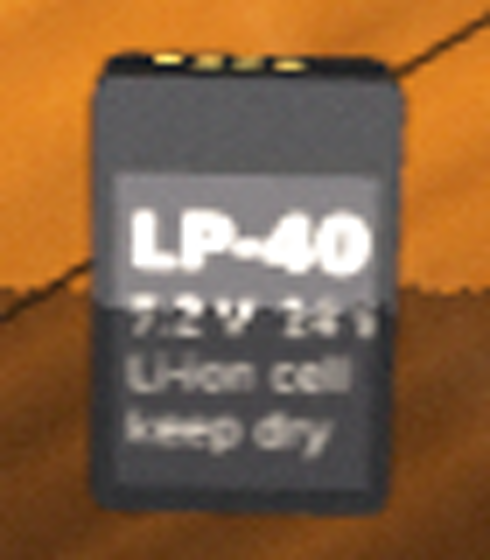

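```bash
python3 - <<'E'
from h import *
K=camera_info("wrist")["intrinsics"]
T=np.load("pics/w_ch_T.npy")
Pf=ray(crop([(168,563),(573,563)],6,(255,135)),K,T,0); Pr=ray(crop([(84,28),(656,28)],6,(255,30)),K,T,.06)
f=Pf.mean(0);r=Pr.mean(0);d=r-f
print(Pf,Pr,"len",np.linalg.norm(d[:2]),"w",np.linalg.norm(Pf[0]-Pf[1]),np.linalg.norm(Pr[0]-Pr[1]))
print("yaw",np.degrees(np.arctan2(d[1],d[0])),"c",(f+r)/2)
for Q in (Pf,Pr):
    e=Q[0]-Q[1]; print("edge yaw",np.degrees(np.arctan2(e[1],e[0]))-90)
# bounding by groove lines & edges: fit pose
yaw=np.arctan2(d[1],d[0]); c=((f+r)/2)[:2]
def toch(P): 
    q=P[:,:2]-c; return np.c_[q@[np.cos(yaw),np.sin(yaw)],q@[-np.sin(yaw),np.cos(yaw)],P[:,2]]
def onplane(uv,h):  # plane offset h off ramp -> s,y
    z=.02
    P=None
    out=[]
    for p in np.atleast_2d(uv):
        z=.02
        for _ in range(30):
            P=toch(ray(p,K,T,z))[0]
            z=(P[0]+.095)*np.tan(np.radians(10))+h/np.cos(np.radians(10))
        x=P[0]+.095; out.append((x*np.cos(np.radians(10))+z*np.sin(np.radians(10)),P[1]))
    return np.array(out)*1000
print("grooves/edges",onplane(crop([(270,120),(277,512),(472,120),(464,512),(150,200),(592,200)],6,(255,135)),0))
print("block top front",onplane(crop([(268,485),(470,485),(300,373),(440,373)],6,(255,30)),.020))
print("pins",onplane(crop([(307,494),(434,494)],6,(255,30)),.010))
print("rail front top",onplane(crop([(125,98),(245,98),(470,115),(614,115)],6,(255,135)),.026))
print("scale",onplane(crop([(191,333),(195,421),(198,531)],6,(255,30)),.026))
T=np.load("pics/w_ba_T.npy")
B=ray(crop([(97,76),(404,76),(386,510),(96,508)],7,(285,155)),K,T,.0205)
print(B,B.mean(0)); d=B[0]+B[1]-B[2]-B[3]; print(np.linalg.norm(d)/2,np.degrees(np.arctan2(d[1],d[0])),np.linalg.norm(B[0]-B[1]),np.linalg.norm(B[2]-B[3]))
e=B[0]+B[3]-B[1]-B[2];print(np.degrees(np.arctan2(e[1],e[0]))-90)
E
```

```text
[[ 0.4469  0.0258  0.    ]
 [ 0.472  -0.0489  0.    ]] [[0.6269 0.0857 0.06  ]
 [0.6517 0.0119 0.06  ]] len 0.18965641295151142 w 0.07876477357561783 0.07783053716787704
yaw 18.54287949673468 c [0.5494 0.0186 0.03  ]
edge yaw 18.57711220691985
edge yaw 18.590355625752636
grooves/edges [[ 88.8018  17.4922]
 [ 11.4176  17.9413]
 [ 88.827  -17.6835]
 [ 11.4412 -17.9409]
 [ 74.1787  39.128 ]
 [ 74.2342 -39.3213]]
block top front [[136.2844  15.6504]
 [136.3077 -15.2881]
 [152.4948  10.4855]
 [152.5108 -10.4367]]
pins [[133.5044  10.0557]
 [133.5196 -10.1173]]
rail front top [[ 99.8163  38.8543]
 [ 99.8301  19.836 ]
 [ 97.087  -15.888 ]
 [ 97.1035 -38.8037]]
scale [[158.4636  25.9739]
 [146.2781  25.8856]
 [130.3694  26.0732]]
[[ 0.5705 -0.2312  0.0205]
 [ 0.5505 -0.2619  0.0205]
 [ 0.5051 -0.231   0.0205]
 [ 0.5253 -0.2005  0.0205]] [ 0.5378 -0.2312  0.0205]
0.054792758210184866 -34.16766548538805 0.03671111224938393 0.03656437344332366
-33.28847251306229
```

Top and wrist views agree: charger yaw 18.5°, lateral position the same within 0.2 mm, block face at about s = 135. The battery is at (0.538, -0.231) with yaw about -33.7°. Next I grasp it.

```bash
cat >> h.py <<'E'
YAW=np.radians(18.55); C=np.array([.5508,.0186,0])
U=np.array([np.cos(YAW),np.sin(YAW),0]);V=np.array([-U[1],U[0],0]);Z=np.array([0,0,1.])
c10,s10=np.cos(np.radians(10)),np.sin(np.radians(10))
S=c10*U+s10*Z; N=-s10*U+c10*Z
def ramp(s,y=0,h=0): return C-.095*U+s*S+y*V+h*N
QR=quat(-V,-N)
E
python3 - <<'E'
from h import *
b=np.radians(-33.7-90); q=quat([np.cos(b),np.sin(b),0],[0,0,-1])
command_gripper(.68)
move_pose([.5378,-.2312,.05],q)
print(movel([.5378,-.2312,.004],v=.06,until_force=6),get_tcp_pos(),get_ft_force())
command_gripper(0.0)
print(get_time(),get_grip_width()*88,get_tcp_pos(),get_ft_force())
movel([.5378,-.2312,.11],v=.12)
print(get_time(),get_grip_width()*88,get_ft_force()); shot("w_grip")
E
```

```text
False [ 0.538  -0.2313  0.0041] [-0.0476 -0.0957 -0.303 ]
5.75 37.7731075738379 [ 0.538  -0.2313  0.0043] [-0.7532  0.2518  2.3832]
6.7833 37.66436033869009 [-0.9286 -0.0565 -0.2833]
```

View pics/w_grip.png

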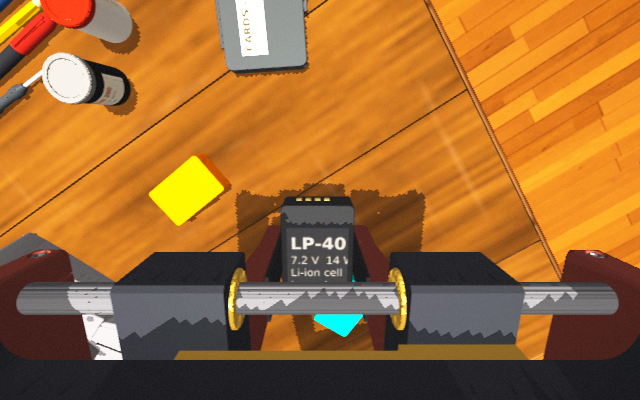

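The battery is held level (37.7 mm grip), contacts forward at rows 198–206. I'll carry it to the ramp, check where the nose is, and lay it down until it touches.

```bash
python3 - <<'E'
from h import *
K=camera_info("wrist")["intrinsics"];T=np.load("pics/w_grip_T.npy")
P=ray([(282,206),(354,206)],K,T,.11+.0163); b=np.radians(-33.7); d=P[:,:2]-get_tcp_pos()[:2]
print("nose in tool",d@[np.cos(b),np.sin(b)],d@[-np.sin(b),np.cos(b)])
move_pose(ramp(.045,0,.09),QR)
print(get_time(),get_joint_pos())
movel(ramp(.045,0,.012),v=.1)
print(movel(ramp(.045,0,.001),v=.02,until_force=3))
p=get_tcp_pos()-ramp(0);print(get_time(),"s,y,h",p@S,p@V,p@N,get_ft_force(),get_grip_width()*88)
shot("w_lay")
E
```

```text
nose in tool [0.0273 0.0273] [ 0.017  -0.0188]
7.7667 [-0.0727  0.379   2.1175  0.1431  0.4873  1.0546]
True
9.15 s,y,h 0.04530767371496362 -9.463596539053404e-05 0.003805676272237017 [ 0.8498 -0.3326  3.2475] 37.87037828262142
```

View pics/w_lay.png

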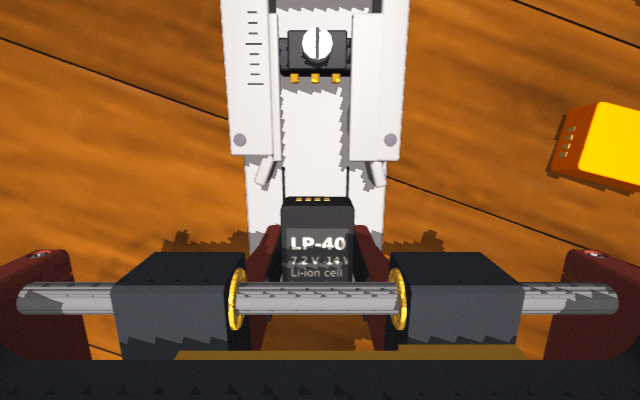

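It touched at h = 3.8 mm where I expected 4.1, and lies centred with the contacts uphill. Next: release, rise, shut the fingers, come down behind the battery, and push the first stretch while learning the drag.

```bash
python3 - <<'E'
from h import *
command_gripper(.66)
movel(ramp(.0453,0,.06),v=.12)
im,T=shot("w_rel")
command_gripper(0.0)
movel(ramp(-.002,0,.06),v=.12)
movel(ramp(-.002,0,.0065),v=.06)
print(get_time(),get_grip_width(),get_ft_force(),get_tcp_pos())
def st(tag):
    p=get_tcp_pos()-ramp(0); F=get_ft_force();print(tag,get_time(),"s,y,h",p@S,p@V,p@N,"F",F@S,F@V,F@N)
st("start")
print(movel(ramp(.018,0,.0065),v=.03,until_force=12)); st("a"); shot("w_a")
E
```

```text
12.95 0.005368848068207294 [0.3412 0.1069 0.5108] [ 0.4579 -0.0126  0.0062]
start 12.95 s,y,h -0.0018786672103033339 -5.154853900023225e-05 0.006657081580567379 F 0.44079314699466854 -0.007174216140461653 0.4409899728708882
False
a 13.7667 s,y,h 0.018138931624479118 -4.3252953543918005e-05 0.00647396258855302 F 0.007062092346919329 0.2040073467010286 -0.16421298878531504
```

View pics/w_rel.png

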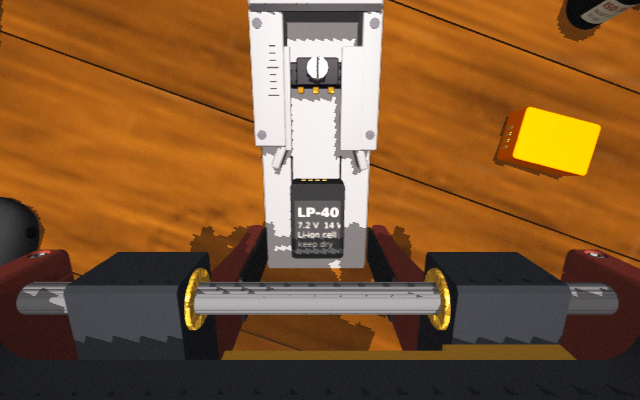

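View pics/w_a.png

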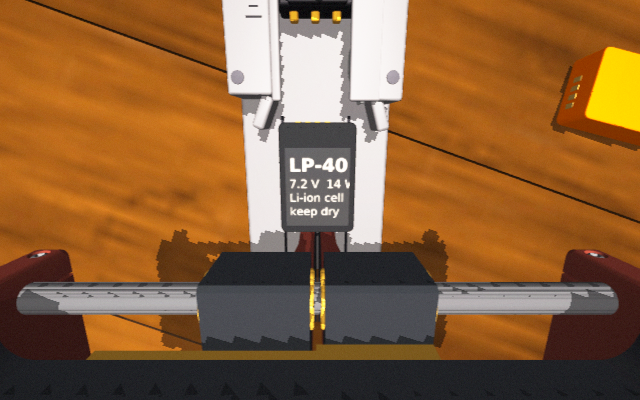

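The battery lies straight between the lines (columns 280–355), with its nose (row 122) entering the flares. I'll continue in steps and log the force.

```bash
python3 - <<'E'
from h import *
def st(tag):
    p=get_tcp_pos()-ramp(0); F=get_ft_force();print(tag,round(get_time(),2),"s,y,h",p@S*1e3,p@V*1e3,p@N*1e3,"F",F@S,F@V,F@N,flush=True)
for s in np.arange(.024,.052,.006):
    r=movel(ramp(s,0,.0065),v=.02,until_force=9); st((r,round(s,4)))
    if r: break
shot("w_b")
E
```

```text
(False, np.float64(0.024)) 14.27 s,y,h 24.28032680150157 -0.06961731470072394 6.508530662903113 F -0.4609319909580474 -0.09656158026362782 0.25922086630124375
(False, np.float64(0.03)) 14.72 s,y,h 30.32620793908184 -0.05710988737438888 6.525703946766555 F -0.3500327094175871 -0.10826687170366675 0.02191348001107607
(False, np.float64(0.036)) 15.17 s,y,h 35.18229638874039 0.4780143378200364 6.407891436967341 F -4.030424218694451 1.6689797348045643 1.178014989488391
(False, np.float64(0.042)) 15.62 s,y,h 42.44063336518963 -0.22027686344248953 6.476786584762036 F -2.138966202781441 0.06486907129003383 -0.3703152769917476
(False, np.float64(0.048)) 16.07 s,y,h 48.81276814050767 -0.27329858658914874 6.575495138103609 F -1.1228305200285877 0.8612262843144813 -0.5759117672283033
```

View pics/w_b.png

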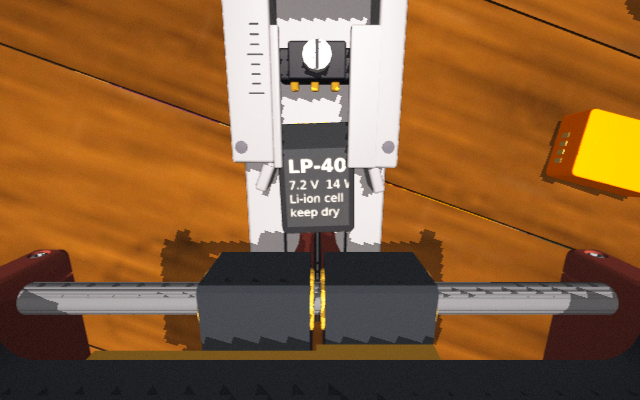

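The nose is under the rails, drag so far up to about 4 N, about 115 mm up the ramp. Continuing gently.

```bash
python3 - <<'E'
from h import *
def st(tag):
    p=get_tcp_pos()-ramp(0); F=get_ft_force();print(tag,round(get_time(),2),"s,y,h",p@S*1e3,p@V*1e3,p@N*1e3,"F",F@S,F@V,F@N,flush=True)
    return F@S
for s in np.arange(.051,.083,.003):
    r=movel(ramp(s,0,.0065),v=.015,until_force=7); f=st((r,round(s,4)))
    if r or f<-8: break
shot("w_c")
E
```

```text
(False, np.float64(0.051)) 16.47 s,y,h 50.381322021811584 0.29200630646317344 6.505093172418095 F -3.6985733427332708 1.9046124896690897 3.5939683409757373
(False, np.float64(0.054)) 16.82 s,y,h 54.20283160066445 -0.03370096218710192 6.45221165783187 F -2.318317810883515 1.3025725355108593 -0.4003404392448141
(False, np.float64(0.057)) 17.17 s,y,h 57.48943142246901 -0.15692845283348314 6.515557974538873 F -1.6368389024240442 -0.25256470088870864 -1.0385396648361531
(False, np.float64(0.06)) 17.52 s,y,h 60.499770811344206 -0.1532934878395592 6.5426341559152394 F -0.9993362333046439 0.8288148745808294 -0.482239938124118
(False, np.float64(0.063)) 17.87 s,y,h 63.326870440207934 -0.06833075541176278 6.512749469338004 F -0.7690450880730046 1.3086704515166088 -0.1743240710053411
(False, np.float64(0.066)) 18.22 s,y,h 65.97459458313752 0.09417165984381207 6.47332629983453 F -2.3456995274340358 2.733921034196517 0.5992940928398524
(False, np.float64(0.069)) 18.57 s,y,h 68.14999693851148 0.365695034826679 6.441689096024749 F -4.464218033591698 3.2384086929805447 3.9178190354223865
(True, np.float64(0.072)) 18.77 s,y,h 67.80058732988424 0.9007864073720013 6.172782793207085 F 1.1635825004199927 -0.7303830660020652 -1.4024897771810254
```

View pics/w_c.png

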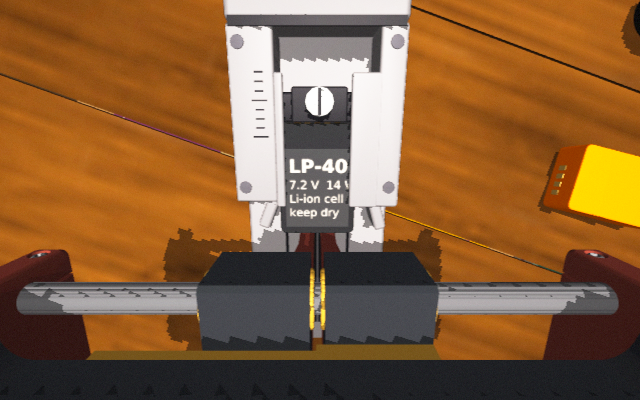

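It came up solid at TCP s of about 68, which puts the nose at about 134, where I saw the block. The pins have gone from view. I'll look closer at the gap.

```bash
python3 - <<'E'
import cv2
a=cv2.imread("pics/w_c.png")
cv2.imwrite("pics/w_c1.png",cv2.resize(a[60:245,225:410],None,fx=4,fy=4,interpolation=cv2.INTER_CUBIC)[:600])
c=a[80:170,270:370].astype(float); import numpy as np
c=np.clip((c/255)**.45*255,0,255).astype('uint8')
cv2.imwrite("pics/w_c2.png",cv2.resize(c,None,fx=6,fy=6,interpolation=cv2.INTER_CUBIC))
E
```

```text
(no output)
```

View pics/w_c2.png

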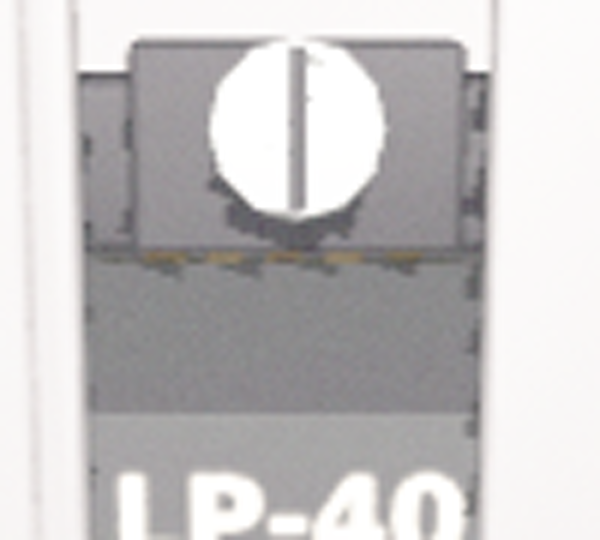

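A sliver of about 1–2 mm, with brass showing, remains between the nose and the block (crop rows 245–262). That 7 N trip may have been drag, so I'll push again slowly with a 10 N limit and see whether it advances.

```bash
python3 - <<'E'
from h import *
def st(tag):
    p=get_tcp_pos()-ramp(0); F=get_ft_force();print(tag,round(get_time(),2),"s,y,h",p@S*1e3,p@V*1e3,p@N*1e3,"F",F@S,F@V,F@N,flush=True)
    return F@S
st("0")
r=movel(ramp(.0735,0,.0065),v=.01,until_force=10); st(r)
wait(.1); st("w")
im,T=shot("w_d")
c=im[80:170,270:370].astype(float);c=((c/255)**.45*255).astype('uint8')
cv2.imwrite("pics/w_d2.png",cv2.resize(c,None,fx=6,fy=6,interpolation=cv2.INTER_CUBIC))
E
```

```text
0 18.82 s,y,h 67.65513660306273 0.9535037801082051 6.104100075647829 F 0.4394552424234013 -0.29207217627027415 0.20944142928199305
True 19.33 s,y,h 67.7369086891745 1.3445231569439304 5.777414895599568 F 0.40895530499290234 -0.43362451833748505 -0.48012877184810737
w 19.43 s,y,h 67.54941594882509 1.424618160822729 5.658284976224559 F 0.6696991730900447 -1.0880536829203153 -0.01346563686229034
```

View pics/w_d2.png

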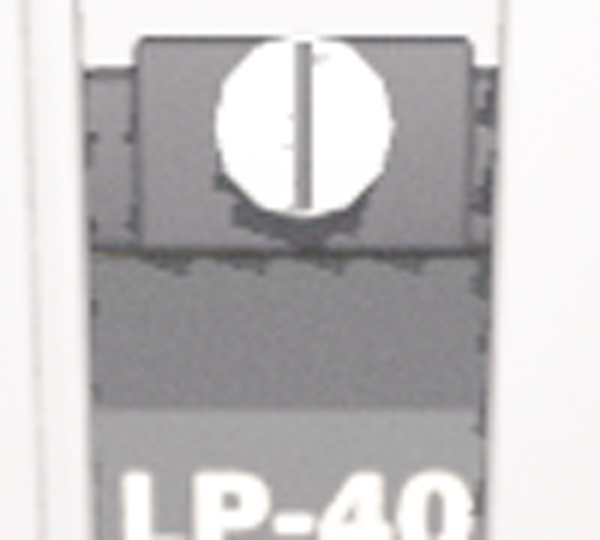

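The gap has closed and no brass shows. To confirm it is solid, I'll back off, recentre the fingers, and press again in 0.4 mm steps, stopping at about 9 N, to see whether it still yields.

```bash
python3 - <<'E'
from h import *
def st(tag):
    p=get_tcp_pos()-ramp(0); F=get_ft_force();print(tag,round(get_time(),2),"s,y,h",p@S*1e3,p@V*1e3,p@N*1e3,"F",F@S,F@V,F@N,flush=True)
    return F@S
movel(ramp(.060,0,.0065),v=.03)
wait(.2); f0=st("back")
movel(ramp(.0665,0,.0065),v=.03,until_force=6); st("pre")
for s in np.arange(.0668,.073,.0004):
    r=movel(ramp(s,0,.0065),v=.01,until_force=8); f=st((r,round(s,4)))
    if r or f-f0<-9: break
im,T=shot("w_e")
c=im[80:170,270:370].astype(float);c=((c/255)**.45*255).astype('uint8')
cv2.imwrite("pics/w_e2.png",cv2.resize(c,None,fx=6,fy=6,interpolation=cv2.INTER_CUBIC))
E
```

```text
back 20.08 s,y,h 60.15687247443927 -0.0417379875148928 6.520642088004082 F 0.06792223861703207 -0.5451734949933308 0.6644344391761
pre 20.45 s,y,h 66.90572853209028 0.006228694257454093 6.520478143329676 F -1.049041600121843 0.6030896612480331 -0.39412642703978656
(False, np.float64(0.0668)) 20.7 s,y,h 66.69868920561044 0.03429250394212588 6.462535298002836 F -0.49678213288581574 0.43868276539971884 0.14855433954848515
(False, np.float64(0.0672)) 20.95 s,y,h 67.23572946595723 -0.002547637492938959 6.515306270157639 F 0.03087893730231895 0.1647637535188751 0.028723626115076735
(False, np.float64(0.0676)) 21.2 s,y,h 67.6613360073019 -0.018921587617796304 6.514364073097153 F -0.6912917320946035 0.6688857897311533 0.2739758592709586
(False, np.float64(0.068)) 21.45 s,y,h 67.98093707167847 0.02119609061987035 6.483894365195457 F -0.6907065500585414 -0.9198481119061792 -0.08269664853617084
(False, np.float64(0.0684)) 21.7 s,y,h 68.02986431886501 0.050030453659880014 6.47608982563557 F -1.413263257263617 -0.16865406150279355 0.6170867534341975
(False, np.float64(0.0688)) 21.95 s,y,h 68.08759934790217 0.097188352589761 6.451813503605296 F -4.095040315054254 -2.0192534814999683 3.640549798529367
(False, np.float64(0.0692)) 22.2 s,y,h 68.07901738119602 0.12938717194598687 6.438509685070577 F -5.753268706663722 -3.5930613563269977 3.396213229972628
(False, np.float64(0.0696)) 22.45 s,y,h 68.1061276108086 0.18179419866458726 6.42874512271294 F -7.415235111376943 -3.3799472505701598 4.028671290462855
(False, np.float64(0.07)) 22.7 s,y,h 68.09801392800225 0.23731092770160056 6.400028738739839 F -7.271651102188501 -4.247000128120112 4.750236447781709
(False, np.float64(0.0704)) 22.95 s,y,h 68.11326857444894 0.26073404144110257 6.3762619048413836 F -9.551270390598086 -4.405541999378874 5.965454262243049
```

View pics/w_e2.png

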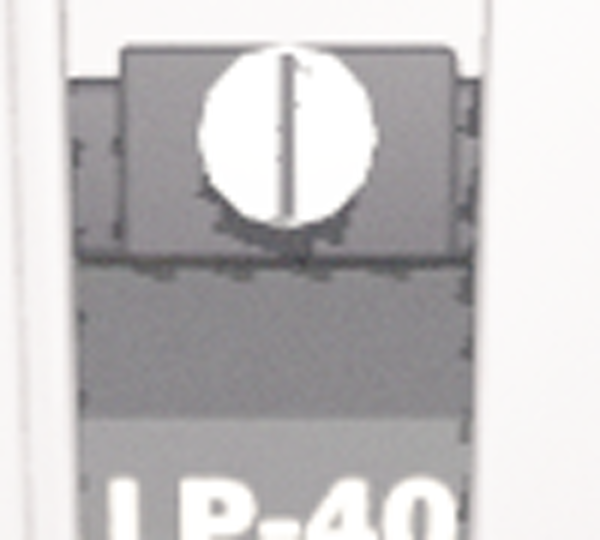

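The fingers stood still at s = 68.1 while the force rose from 4 to 9.5 N, against a sliding drag of 1–4 N. That is solid, and the image shows no gap. I'll back off, lift clear and check.

```bash
python3 - <<'E'
from h import *
movel(ramp(.055,0,.0065),v=.05)
movel(ramp(.055,0,.075),v=.12)
im,T=shot("w_f")
c=im[20:270,230:410].astype(float);c=((c/255)**.6*255).astype('uint8')
cv2.imwrite("pics/w_f2.png",cv2.resize(c[:190],None,fx=4,fy=3.999,interpolation=cv2.INTER_CUBIC)[:600])
top=read_camera("top")[:,:,::-1]; cv2.imwrite("pics/top9.png",top)
print(get_time(),get_ft_force())
E
```

```text
24.275 [-0.4358  0.4514  0.3522]
```

View pics/w_f2.png

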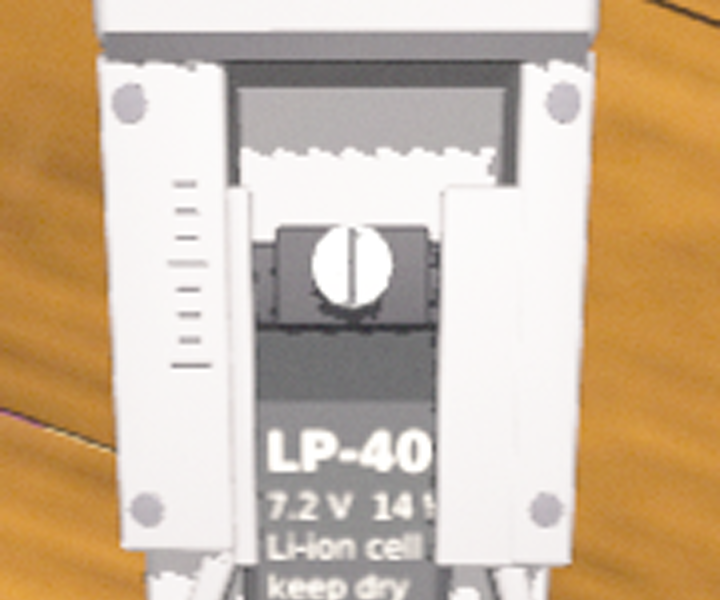

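View pics/top9.png

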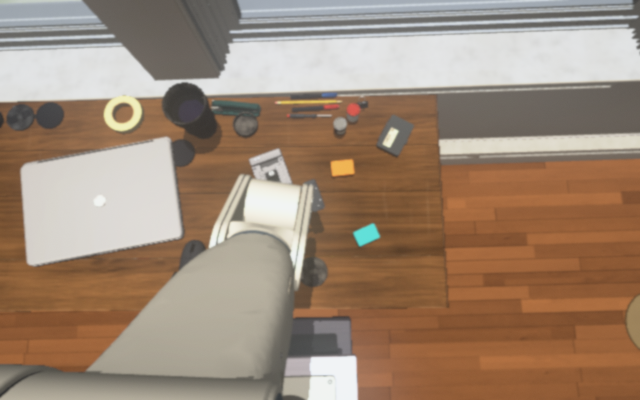

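The battery is straight under the rails, its nose on the block (crop row 325) with no gap. The block hasn't moved against the scale, and the card case, film can and look-alikes are where they were. Handing in.

```bash
python3 - <<'E'
from h import *
print(job_done(),get_time())
E
```

```text
the job is handed in; nothing more can be done
the job is handed in; nothing more can be done
```

The battery is on charge. I laid it flat on the ramp foot with its contacts up the slope, then pushed it up under the rails with shut fingers until it came up solid against the terminal block. I then backed off, lifted clear and handed in shortly after 24 s on the clock.

- **First stop was early:** a 7 N limit tripped with a gap of about 1–2 mm still showing at the block. A second push with a 10 N limit closed it.
- **Solid check:** I pressed again in small steps, and the fingers stayed at s ≈ 68.1 mm while the force along the slope rose from about 4 to 9.5 N. Drag while sliding had read at most about 4.5 N. That puts the nose at about s = 134 mm, close to the 134–136 mm I measured for the block's face.
- **Last pictures:** no gap and no brass show between battery and block, and the block has not moved against its scale. Card case, film can and both look-alikes are where they were. The arm partly hid the lens cap in the last top view, but nothing went near it.
- **Not confirmed directly:** I had no direct reading of the pins. That they are fully in rests on the closed gap and the solid stop.

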